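# Swing the repair clamp over the glued shape sorter and pump it tight

### The arm

A 6-joint arm with a two-finger parallel gripper is mounted at the origin on the work surface. World frame = base frame: x ahead of the robot, y to its left, z up, the work surface at z = 0. Lengths are in m, angles in rad, forces in N, time in s.
With the tool pointing down it reaches from about 0.325 to 0.775 m from the base axis. Payload 5.5 kg.
Tool frame: the origin (TCP) lies between the finger pads; the fingertips stand 8 mm ahead of it and the grasp point (between the pads) lies 11 mm behind it (tcp_to_tips is the distance from the TCP to the fingertips, in m); z points along the fingers, y is the line along which they close (so a half turn about z gives the same grasp; the last joint's range is limited). The gripper opens to 88 mm and grips with 3 to 60 N. Pads are 20 mm wide; open, the fingers measure 115 mm over their backs; the gripper's body (75 mm by 178 mm) begins 61 mm behind the grasp point.
Start: joints at [-1.355, 0.091, 1.231, -0, 1.82, -0.057], TCP at [0.162, -0.578, 0.231] pointing down, gripper open.
Joint ranges: [-2.87, 2.87], [-0.86, 2.18], [0.17, 2.46], [-1.51, 4.65], [0.06, 2.69], [-2.65, 2.65]. Speed limits (rad/s): [2.57, 2.57, 3.01, 3.14, 3.14, 3.14].

### API

Orientations are given as a unit quaternion [w, x, y, z].
In Python, from bench import * gives the robot as it stands. Calls block until the motion is done:
- move_to(position, orientation): joint-space move of the TCP to a pose.
- move_l(position, speed=0.15, orientation=None): straight line of the TCP; orientation=None keeps the orientation; speed is the mean speed in m/s.
- movej(angles): joint-space move.
- gripper_open() and close(): open the fingers fully, or close them until they stop; the grip force is fixed at half the most.
- hold(seconds).
- inverse_kinematics(position, orientation): joint angles nearest the present ones, or None.
- state(): the state.
- get_image(name): name is "scene" or "side" or "wrist"; returns a dict with "frame" (400x640x3 uint8, blue, green, red), "depth" (400x640 float32, m along the optical axis (not along the pixel's ray), 0 where there is no reading), "camera_matrix" (3x3 intrinsics, pixels), "view" (4x4, takes a point from world to camera coordinates). Camera axes: x right, y up, looking along -z (the intrinsics and any distortion apply to the point x, -y, -z); pixel columns grow to the right and rows downward; lengths in m; the calibration is good to about 2 mm. A picture is of the moment at which its call begins.
A pose or a line that the arm cannot do raises IKError and nothing moves.
- job_done(): hands the job in; it is judged then, once.
The state is a dict: "time": time; "joint_pos": joint angles; "dq": joint speeds; "joint_torque": joint torques, N m; "ee_pos": TCP position; "ee_rot": TCP orientation; "ft_force": force on the tool from outside, world axes, zero at the start; "moment": the same for the moment, N m; "finger_gap": finger opening in m; "finger_force": force on a finger pad.
Only numpy, scipy, OpenCV 4.12 (cv2) and the standard library are available. Lean on these libraries where they do the work, as an engineer would, in place of code of your own. Each camera call takes 0.05 s, during which the arm holds its last target. There are 200 camera calls.

### The job

The wooden shape-sorter cube has just been re-glued and must be clamped while the glue grabs. Lift the sprung index plunger of the swivel clamp, swing the clamp head from its parked notch round to the side where the cube stands, so that its two jaws straddle the cube, and let the plunger drop fully home in the notch there. Then pump the trigger until the moving jaw has drawn the cube up against the near jaw, and finish while still holding the trigger squeezed so that both jaws press gently on the cube without crushing it; do not push the jaw or the cube by hand, and leave the other toys alone.

Things in the scene. Friction and masses are not known exactly. Their poses are not given: they have to be found in the camera images.
- base: Grey cast base of the swivel clamp, bolted down; flange 120 mm across. Origin: its centre on the cabinet top, on the vertical swivel axis of the head. On its -x side a steel quadrant, 24 mm high, 22 mm wide, 100 mm mean radius, has three open notches 12 mm wide: the park notch straight back (-x) and one 45 degrees to each side. Position and yaw differ each time.
- head (a joint): Angle of the red clamp head about the swivel axis, rad, positive anticlockwise from above; 0 = parked, jaws out along the base's +x. Notches at -0.785, 0, +0.785; stops at -0.95, +0.95. Friction about 1.5 N at the plunger. Seen from the axis in the base's frame the cube stands at -0.785 or +0.785, the lighthouse at the other. Bar and jaws point out from the axis, the plunger lies opposite.
- plunger (a joint): Lift of the sprung index plunger, m: 0 = home in a notch, 0.018 = at its stop. The 10 mm round-ended pin clears the quadrant above 0.011. Spring 3 N down at 0, 5 N at 14 mm; let go over a notch it drops in. It rides on the head, 100 mm from the swivel axis, away from the jaws: carrying the lifted knob round a 100 mm circle about the axis turns the head.
- plunger_knob: Black round knob of the plunger, upright cylinder 26 mm in diameter and 26 mm high. Origin at its middle, 79 mm above the cabinet top when the plunger is home. Its x axis points along the bar towards the jaws. Below it are a 9 mm stem and, up to 56 mm above the cabinet top, a 26 mm boss.
- handle: Fixed pistol handle, black with orange inlays, upright on the head above the bar: 18 mm thick along the bar, 26 mm wide, 70 mm high. Origin at its middle, 190 mm above the cabinet top, 11 mm behind the swivel axis (away from the jaws). x axis along the bar towards the jaws. The clamp body below reaches up to 161 mm above the cabinet top.
- trigger_blade: Orange trigger 38 mm in front of the handle (jaw side), 11 mm thick, 22 mm wide, 54 mm long. Origin at its middle, 189 mm above the cabinet top. Squeeze handle and trigger together: handle back to trigger front is 53 mm at rest, 31 mm fully squeezed; only the trigger moves. Return spring 3 N at rest, 4 N squeezed; it comes back in about 0.5 s.
- trigger (a joint): Trigger angle, rad: 0 at rest, 0.30 = at its stop, fully squeezed. Pivot 72 mm below the blade's middle. Each full squeeze, after the trigger was let right back, draws the bar in one 7 mm tooth (the first may give less; the first third of the travel is free). When let back, pawls click over and the bar stays. Once the cube is tight the trigger stalls at about 0.2.
- bar (a joint): How far the ratchet bar with the moving jaw has been drawn in, m, towards the handle. At 0 the pads are 158 mm apart; it starts between 0.004 and 0.018; at 0.048 the pads are 110 mm apart, the cube's width. About 5 N friction, apart from the ratchet. Past the return spring, each newton on the trigger blade then gives about 2 N at the jaw.
- near_jaw: Fixed jaw of the head: orange pad 40 x 40 mm hanging below the clamp body. Origin at the middle of the pad's face that looks at the cube, 62 mm from the swivel axis and 58 mm above the cabinet top; x axis points along the bar towards the moving jaw, y is sideways.
- jaw: Moving jaw at the far end of the bar: black arm with an orange pad 40 x 40 mm. Origin at the middle of the pad's face that looks at the cube, 58 mm above the cabinet top, 202 to 216 mm from the swivel axis at the start; x axis points along the bar, away from the cube.
- cube: Re-glued wooden shape-sorter cube, 110 mm, about 0.45 kg, loose, coloured shapes in its faces. Origin: centre of its underside, about 127 mm from the swivel axis; two faces square to the bar once the head is at its side. The jaw draws it 5 to 14 mm to the near jaw. Its thin glued panels bear a light clamping force only: 10 to 40 N is right, over 100 N crushes it.
- lighthouse: Cast zinc toy lighthouse with red bands, 60 mm across the foot, 115 mm tall, standing in the other place beside the clamp. Leave alone. Origin at the centre of its underside.
- saucepan: Blue enamel toy saucepan, 96 mm across, 45 mm high, with an 85 mm long straight handle along its +x. Leave alone. Origin at the centre of its underside.
- binoculars: Chunky orange plastic toy binoculars, 100 mm long (x), 118 mm wide (y), 52 mm high, lying flat. Leave alone. Origin at the centre of its underside.
- drive_pawl (a joint): debug drive
- hold_pawl (a joint): debug hold
Not all that is in view belongs to the job. There is more than one size of the cube; the job needs the largest.

How it is judged:
By the outcome, as a careful person would: the job done as asked, in the order asked, and still so for the second after the job is handed in, while the arm keeps its last pose, push and grip.
It also fails if it takes over 70 s, if anything falls off the work surface, if the arm or the gripper's body presses on something with over 40 N, if the wrist force passes 120 N, or if a joint passes its speed limit or range.

## Working session

There is one attempt and no reset: what is moved stays moved. The work goes in short steps, each a Python script; the robot and the scene stay as the last script left them, time stands still between calls to the robot, and variables do not carry over. Pictures are saved under pics/ and viewed, at most 10 in all, crops included, and the job is handed in when it is done.

```bash
ls; mkdir -p pics
python3 - <<'E'
from bench import *
import cv2,numpy as np
s=state();print(s)
for n in("scene","side"):
    g=get_image(n);cv2.imwrite(f"pics/{n}0.png",g["frame"]);np.savez(f"pics/{n}0.npz",**g)
    print(n,g["camera_matrix"],g["view"],g.keys())
E
```

```text
pics
{'time': 0.0, 'joint_pos': array([-1.35472145e+00,  9.18180797e-02,  1.23189154e+00,  1.19820381e-08,
        1.81980634e+00, -5.66972278e-02]), 'dq': array([-0.00045287,  0.00069535, -0.00072983, -0.00062965, -0.00021757,
       -0.00074697]), 'joint_torque': array([ 5.54672067e-05, -4.46451080e+01, -4.06445360e+01,  6.97650807e-02,
        2.92480015e-02, -1.63561776e-04]), 'ee_pos': array([ 0.16157867, -0.5775321 ,  0.2295281 ]), 'ee_rot': array([-9.58602222e-04,  9.90713372e-01,  1.35963561e-01, -7.65461700e-05]), 'ft_force': array([-0.26571626,  0.54067178,  0.35385419]), 'moment': array([ 0.0243606 , -0.01461755, -0.03943815]), 'finger_force': 0.0, 'finger_gap': 0.08785737084093267}
scene [[444.6903579    0.         319.65489681]
 [  0.         444.6903579  202.61213607]
 [  0.           0.           1.        ]] [[-0.53897337  0.84222542  0.0128083   0.33956762]
 [-0.72682027 -0.47269881  0.49828519  0.407547  ]
 [ 0.42572292  0.25925312  0.86691857 -1.4746264 ]
 [ 0.          0.          0.          1.        ]] dict_keys(['frame', 'depth', 'camera_matrix', 'view'])
side [[372.02764988   0.         327.22924626]
 [  0.         372.02764988 209.16551964]
 [  0.           0.           1.        ]] [[-0.85409925 -0.5197026   0.02058344  0.51903206]
 [ 0.36953284 -0.57850399  0.72717165 -0.3358419 ]
 [-0.36600539  0.62868302  0.686147   -1.04906222]
 [ 0.          0.          0.          1.        ]] dict_keys(['frame', 'depth', 'camera_matrix', 'view'])
```

View pics/scene0.png

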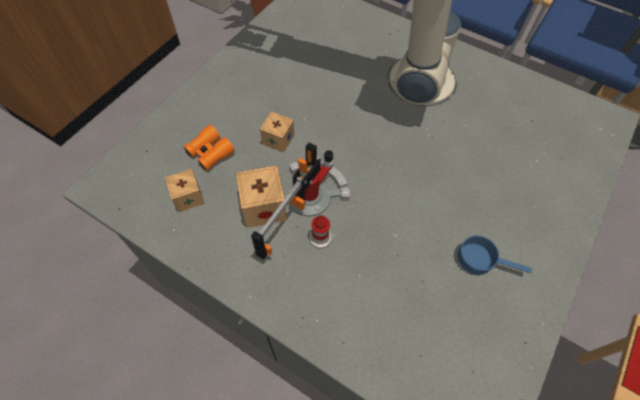

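View pics/side0.png

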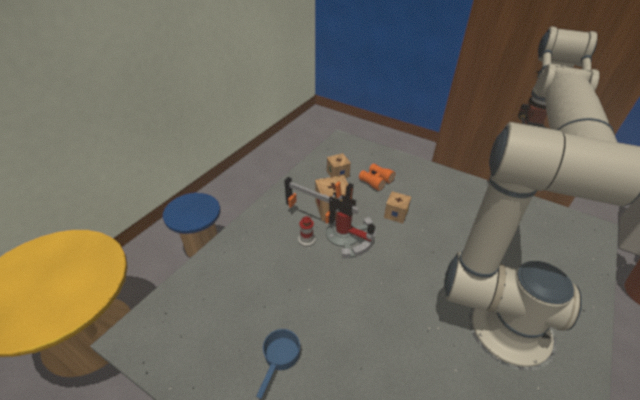

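Three wooden cubes are visible in the scene image: large one at (261,195), small ones at (277,130) and (184,190). The large one beside the clamp fits. The lighthouse is at (320,230), knob at (328,156), handle at (311,153), and moving jaw at (261,245).

```bash
cat > h.py <<'E'
import numpy as np,cv2
def cloud(g):
    K=g["camera_matrix"];d=g["depth"];v,u=np.mgrid[:d.shape[0],:d.shape[1]]
    c=np.stack([(u-K[0,2])/K[0,0]*d,-(v-K[1,2])/K[1,1]*d,-d],-1)
    V=g["view"];P=(c-V[:3,3])@V[:3,:3]
    P[d==0]=np.nan
    return P
E
python3 - <<'E'
from h import *
for n,box in(("scene",(220,100,170,170)),("side",(270,140,150,130))):
    g=dict(np.load(f"pics/{n}0.npz"));P=cloud(g);f=g["frame"].astype(int)
    x,y,w,h=box;cr=cv2.resize(g["frame"][y:y+h,x:x+w],None,fx=3.4,fy=3.4,interpolation=cv2.INTER_CUBIC);cv2.imwrite(f"pics/{n}crop.png",cr)
    m=np.zeros(f.shape[:2],bool);m[y:y+h,x:x+w]=1
    b,gr,r=f[...,0],f[...,1],f[...,2];z=P[...,2]
    dark=f.max(-1)<60
    def rep(name,k):
        q=P[k&m]; 
        if len(q): print(n,name,len(q),np.median(q,0).round(4),q.min(0).round(3),q.max(0).round(3))
        return q
    wood=(r>gr+15)&(gr>b+15)&(abs(z-.11)<.006)
    q=rep("cubetop",wood); print(cv2.minAreaRect((q[:,:2]*1000).astype(np.float32)))
    rep("knobtop",dark&(abs(z-.091)<.006)); rep("handletop",(z>.215)&(z<.24))
    rep("high",z>.17)
    rep("light",(r>gr+50)&(abs(gr-b)<25)&(z>.1)&(z<.125))
E
```

```text
scene cubetop 1616 [ 0.6804 -0.1516  0.111 ] [ 0.601 -0.227  0.104] [ 0.801 -0.049  0.116]
((713.9903564453125, -116.47195434570312), (217.86582946777344, 109.76056671142578), 45.647239685058594)
scene knobtop 85 [ 0.4933 -0.0625  0.0916] [ 0.474 -0.075  0.085] [ 0.816 -0.047  0.097]
scene handletop 115 [ 0.5783 -0.0644  0.2231] [ 0.564 -0.077  0.215] [ 0.62  -0.052  0.23 ]
scene high 325 [ 0.581  -0.0621  0.2058] [ 0.564 -0.078  0.17 ] [ 0.621 -0.052  0.23 ]
scene light 170 [0.6684 0.0228 0.1092] [ 0.554 -0.05   0.1  ] [0.688 0.042 0.124]
side cubetop 412 [ 0.6876 -0.1501  0.1092] [ 0.622 -0.223  0.104] [ 0.749 -0.094  0.114]
((678.90087890625, -151.9941864013672), (109.16182708740234, 110.00341796875), 45.617984771728516)
side knobtop 49 [ 0.4888 -0.0547  0.0903] [ 0.471 -0.07   0.085] [ 0.809 -0.044  0.096]
side handletop 49 [ 0.569  -0.0586  0.2224] [ 0.56  -0.071  0.215] [ 0.613 -0.046  0.227]
side high 206 [ 0.5736 -0.0537  0.2004] [ 0.56  -0.073  0.17 ] [ 0.617 -0.046  0.227]
side light 72 [0.6599 0.032  0.1081] [ 0.565 -0.046  0.101] [0.681 0.05  0.115]
```

View pics/scenecrop.png

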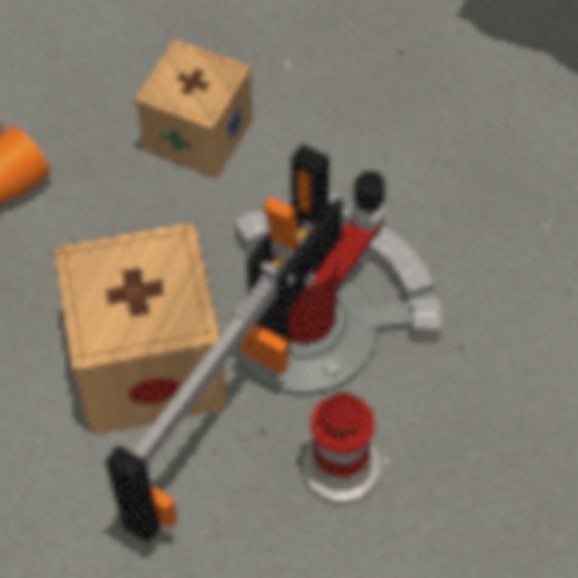

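The crop confirms it: the largest cube, with a top cross and red ellipse, stands at the -0.785 side, with its centre at about (0.679,-0.152) and yaw 45.6°. The axis comes out near (0.588,-0.063) and the knob near (0.488,-0.064). I'll move above the knob and look with the wrist camera.

```bash
cat >> h.py <<'E'
def q(th): return [0,np.cos(th/2),np.sin(th/2),0]   # tool down, tool x at world yaw th
E
python3 - <<'E'
from bench import *
from h import *
import math
move_to([0.475,-0.063,0.27],q(math.pi))
s=state();print(s["time"],s["ee_pos"],s["joint_pos"].round(3))
g=get_image("wrist");np.savez("pics/w0.npz",**g);P=cloud(g);f=g["frame"].astype(int);z=P[...,2]
cv2.imwrite("pics/w0.png",g["frame"])
for nm,k in(("knob",(abs(z-.092)<.004)&(f.max(-1)<70)),("handle",(z>.217)&(z<.232)),("quad",abs(z-.024)<.004)):
    a=P[k&(np.abs(P[...,1]+.06)<.2)]
    if len(a): print(nm,len(a),np.median(a,0).round(4),a.min(0).round(3),a.max(0).round(3))
E
```

```text
2.2667 [ 0.47498717 -0.0635794   0.26987546] [-0.204 -0.221  1.459 -0.     1.903 -1.773]
knob 237 [ 0.4833 -0.0657  0.0916] [ 0.47  -0.077  0.088] [ 0.493 -0.054  0.093]
handle 742 [ 0.567  -0.0636  0.2242] [ 0.561 -0.077  0.217] [ 0.579 -0.051  0.227]
quad 2531 [ 0.5004 -0.0838  0.0237] [ 0.423 -0.222  0.02 ] [0.636 0.034 0.028]
```

View pics/w0.png

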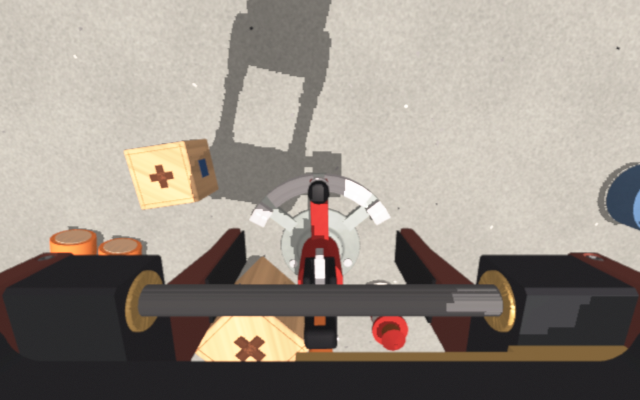

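The wrist view shows the knob at (318,191), the red arm, the handle at (320,335), and a clear path for the fingers. The knob is at (0.483,-0.0655) and the axis near (0.583,-0.064). Next I grasp the knob and lift it.

Run:
```python
from bench import *
from h import *
import math
def pr(n):
    s=state();print(n,round(s["time"],2),s["ee_pos"].round(4),"F",s["ft_force"].round(1),"gap",round(s["finger_gap"],4),"ff",round(float(s["finger_force"]),1))
move_l([0.483,-0.0655,0.13],0.2)
move_l([0.483,-0.0655,0.072],0.08); pr("down")
close(); pr("closed")
move_l([0.483,-0.0655,0.0865],0.05); pr("lift")
```

```text
down 4.04 [ 0.4833 -0.0656  0.0724] F [-0.1 -0.3  0.6] gap 0.0881 ff 0.0
closed 5.03 [ 0.483  -0.0656  0.072 ] F [ 0.2 -1.  -0. ] gap 0.0252 ff 30.0
lift 5.47 [ 0.4829 -0.0656  0.0863] F [ 2.9 -2.4 -6.8] gap 0.0258 ff 30.0
```

Run:
```python
from bench import *
from h import *
import math
def pr(n):
    s=state();print(n,round(s["time"],2),s["ee_pos"].round(4),"F",s["ft_force"].round(1),"gap",round(s["finger_gap"],4),"ff",round(float(s["finger_force"]),1))
A=np.array([0.583,-0.064]);r=np.array([0.483,-0.0655])-A
for t in np.linspace(0,-0.7854,9)[1:]:
    c,s_=math.cos(t),math.sin(t);p=A+np.array([[c,-s_],[s_,c]])@r
    move_l([*p,0.0865],0.08,q(math.pi+t)); pr(round(t,3))
g=get_image("wrist");np.savez("pics/w1.npz",**g)
P=cloud(g);z=P[...,2];k=(z>.217)&(z<.232);a=P[k];print(len(a),np.median(a,0),cv2.minAreaRect((a[:,:2]*1000).astype(np.float32)))
g=get_image("scene");cv2.imwrite("pics/s1.png",cv2.resize(g["frame"][90:270,200:400],None,fx=3,fy=3));np.savez("pics/s1.npz",**g)
```

```text
-0.098 5.74 [ 0.4832 -0.0555  0.0861] F [ 1.8 -0.7 -5.7] gap 0.0255 ff 30.0
-0.196 6.02 [ 0.4845 -0.0461  0.0863] F [ 1.1 -0.6 -5.7] gap 0.0254 ff 30.0
-0.295 6.29 [ 0.4867 -0.0367  0.0864] F [ 0.7 -0.8 -5.4] gap 0.0252 ff 30.0
-0.393 6.57 [ 0.4898 -0.0275  0.0864] F [ 0.4  0.1 -5.8] gap 0.0255 ff 30.0
-0.491 6.84 [ 0.4938 -0.0186  0.0864] F [ 1.1 -1.1 -6.4] gap 0.0255 ff 30.0
-0.589 7.12 [ 0.4988 -0.0101  0.0864] F [ 0.5 -0.1 -5.6] gap 0.0256 ff 30.0
-0.687 7.39 [ 0.5045 -0.0022  0.0865] F [ 0.8 -0.3 -5.9] gap 0.0255 ff 30.0
-0.785 7.67 [0.5109 0.0052 0.0864] F [-0.8  0.1 -5.6] gap 0.0256 ff 30.0
0 [nan nan nan] ((0.0, 0.0), (0.0, 0.0), 0.0)
  return _methods._mean(a, axis=axis, dtype=dtype,
  ret = um.true_divide(
```

View pics/s1.png

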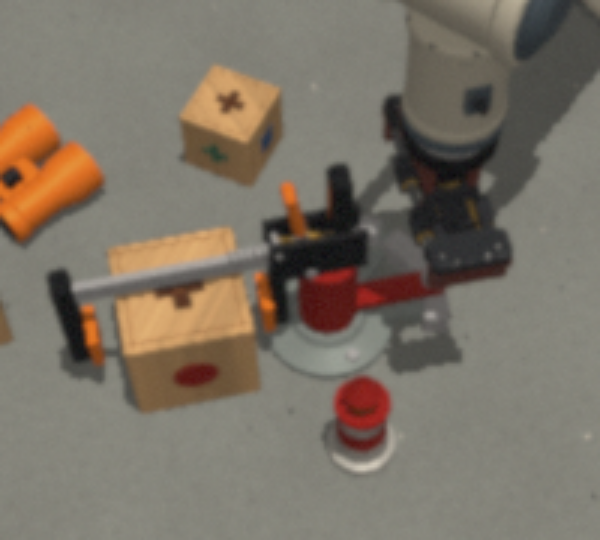

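The head now bridges the cube: bar at (170,270) in the crop, jaws at (80,330) and (265,300), one on each side. Next I lower the plunger into the notch.

Run:
```python
from bench import *
from h import *
import math
def pr(n):
    s=state();print(n,round(s["time"],2),s["ee_pos"].round(4),"F",s["ft_force"].round(1),"gap",round(s["finger_gap"],4),"ff",round(float(s["finger_force"]),1))
p=np.array([0.5112,0.0053])
for z in(.080,.076,.072):
    move_l([*p,z],0.05); pr(z)
gripper_open(); hold(0.3); pr("open")
move_l([*p,0.30],0.2); 
back=np.array([-1,1])/2**.5
move_l([*(p+0.02*back),0.31],0.2); pr("up")
g=get_image("wrist");np.savez("pics/w2.npz",**g);cv2.imwrite("pics/w2.png",g["frame"])
P=cloud(g);z=P[...,2];f=g["frame"]
for nm,k in(("knob",(abs(z-.092)<.02)&(f.max(-1)<70)),("handle",(z>.217)&(z<.232))):
    a=P[k&(np.hypot(P[...,0]-.583,P[...,1]+.064)<.13)]
    print(nm,len(a),np.median(a,0).round(4),np.percentile(a[:,2],[5,95]).round(4),cv2.minAreaRect((a[:,:2]*1000).astype(np.float32)))
```

```text
0.08 8.05 [0.5109 0.0051 0.0796] F [-1.9 -0.4 -4.6] gap 0.0256 ff 30.0
0.076 8.3 [0.5111 0.0053 0.0758] F [-2.3  0.9 -4.1] gap 0.0253 ff 30.0
0.072 8.55 [0.5112 0.0054 0.072 ] F [-1.3  0.1 -3.1] gap 0.0252 ff 30.0
open 9.91 [0.5112 0.0053 0.072 ] F [-0.2 -0.1  0.4] gap 0.0876 ff 0.0
up 11.46 [0.4969 0.0198 0.3101] F [0.5 0.4 0. ] gap 0.088 ff 0.0
knob 307 [0.5087 0.0074 0.0915] [0.0846 0.0931] ((533.615966796875, -20.05007553100586), (23.643367767333984, 96.19925689697266), 41.35980987548828)
handle 349 [ 0.5746 -0.0558  0.2246] [0.2225 0.2257] ((574.6728515625, -55.95652770996094), (25.636991500854492, 14.80477523803711), 46.20376968383789)
```

View pics/w2.png

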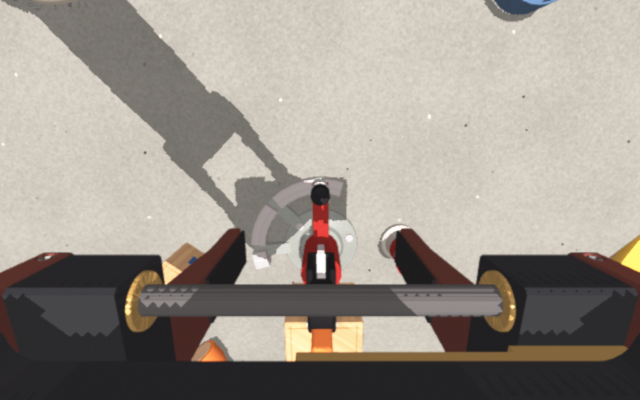

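The plunger is home: the knob, at (320,193), has its top at z≈0.092, as it was when parked. The handle is at (0.5747,-0.056). Now for the trigger: position, first squeeze, and check the forces.

```bash
cat >> h.py <<'E'
TH=-0.775; A=np.array([0.583,-0.064]); U=np.array([np.cos(TH),np.sin(TH)])
def tp(c,z=0.174): return [*(A+c*U),z]
def pr(n):
    from bench import state
    s=state();F=s["ft_force"];e=s["ee_pos"][:2]-A
    print(n,round(s["time"],2),"c",(e@U).round(4),"z",s["ee_pos"][2].round(4),"Fbar",(F[:2]@U).round(1),"Flat",(F[:2]@[-U[1],U[0]]).round(1),"Fz",F[2].round(1),"gap",round(s["finger_gap"],4),"ff",round(float(s["finger_force"]),1))
E
python3 - <<'E'
from bench import *
from h import *
move_to(tp(-.0045,.28),q(TH+np.pi/2))
move_l(tp(-.0045,.20),.2); pr("mid")
move_l(tp(-.0045),.08); pr("down")
for i in range(1):
    close(); pr("close")
    hold(.2); pr("held")
    gripper_open(); pr("open")
g=get_image("scene");np.savez("pics/s2.npz",**g)
P=cloud(g);f=g["frame"].astype(int);b,gr,r=f[...,0],f[...,1],f[...,2]
d=P[...,:2]-A;al=d@U;la=d@np.array([-U[1],U[0]])
k=(abs(la)<.03)&(al>.15)&(al<.24)&(P[...,2]>.03)&(P[...,2]<.11)&(r>150)&(gr<.65*r)&(b<.4*r)
print("jaw orange al",k.sum(),np.percentile(al[k],[2,10,50,90,98]).round(4))
k=(abs(la)<.06)&(al>.05)&(al<.21)&(abs(P[...,2]-.11)<.004)&(r>gr+15)&(gr>b+15)
print("cube al",k.sum(),np.percentile(al[k],[2,50,98]).round(4),np.percentile(la[k],[2,98]))
E
```

```text
mid 13.34 c -0.0046 z 0.201 Fbar -0.1 Flat 0.3 Fz 1.3 gap 0.0875 ff 0.0
down 13.82 c -0.0047 z 0.1734 Fbar 0.8 Flat -0.4 Fz 1.1 gap 0.0875 ff 0.0
close 14.71 c -0.0039 z 0.1761 Fbar -0.0 Flat -1.6 Fz 5.6 gap 0.0331 ff 31.0
held 14.91 c -0.0039 z 0.1761 Fbar 0.7 Flat -1.2 Fz 6.3 gap 0.0333 ff 31.0
open 15.87 c -0.0046 z 0.174 Fbar -0.5 Flat 0.4 Fz -0.0 gap 0.0879 ff 0.0
jaw orange al 40 [0.1978 0.1988 0.2022 0.2052 0.2063]
cube al 1194 [0.0779 0.1313 0.183 ] [-0.05014455  0.0565037 ]
```

The squeeze works: gap 33 mm, balanced force of 31 N. I'll keep pumping while measuring how shifting the arm along the bar divides the force, since a plain 30 N squeeze would give over 40 N at the jaw.

```bash
cat >> h.py <<'E'
def jaw():
    from bench import get_image
    g=get_image("scene");P=cloud(g);f=g["frame"].astype(int);b,gr,r=f[...,0],f[...,1],f[...,2]
    d=P[...,:2]-A;al=d@U;la=d@np.array([-U[1],U[0]])
    k=(abs(la)<.03)&(al>.15)&(al<.24)&(P[...,2]>.03)&(P[...,2]<.11)&(r>150)&(gr<.65*r)&(b<.4*r)
    k2=(abs(la)<.06)&(al>.05)&(al<.21)&(abs(P[...,2]-.11)<.004)&(r>gr+15)&(gr>b+15)
    print("   jaw",np.percentile(al[k],[10,50,90]).round(4),"cube",np.percentile(al[k2],[2,50,98]).round(4))
    return g
E
python3 - <<'E'
from bench import *
from h import *
for c in(-.001,.002):
    move_l(tp(c),.05)
    close(); hold(.1); pr("close"); 
    gripper_open(); pr("open"); jaw()
E
```

```text
close 17.15 c -0.0037 z 0.1751 Fbar -13.8 Flat -3.6 Fz 8.2 gap 0.0334 ff 31.1
open 18.11 c -0.001 z 0.1741 Fbar 0.4 Flat 0.4 Fz 0.1 gap 0.0879 ff 0.0
   jaw [0.1912 0.1952 0.1993] cube [0.078  0.1306 0.1829]
close 19.44 c -0.0036 z 0.1748 Fbar -25.7 Flat -6.2 Fz 9.7 gap 0.0343 ff 30.8
open 20.39 c 0.002 z 0.174 Fbar -0.2 Flat -0.2 Fz 1.0 gap 0.0878 ff 0.0
   jaw [0.1864 0.1892 0.1921] cube [0.0765 0.1296 0.1819]
```

Run:
```python
from bench import *
from h import *
move_l(tp(.004),.05)
for i in range(2):
    close(); hold(.1); pr("close"); gap=state()["finger_gap"]
    if gap>.0362: print("stall?"); break
    gripper_open(); pr("open"); jaw()
```

```text
close 21.92 c -0.0029 z 0.1745 Fbar -31.7 Flat -6.8 Fz 8.9 gap 0.036 ff 31.2
open 22.85 c 0.004 z 0.174 Fbar -0.4 Flat -0.4 Fz 0.2 gap 0.088 ff 0.0
   jaw [0.1799 0.1831 0.1863] cube [0.0706 0.1234 0.1757]
close 23.9 c -0.0014 z 0.1745 Fbar -25.8 Flat -5.7 Fz 7.4 gap 0.0388 ff 30.6
stall?
```

Run:
```python
from bench import *
from h import *
hold(.5);pr("held");g=jaw()
cv2.imwrite("pics/s3.png",cv2.resize(g["frame"][150:270,210:350],None,fx=5,fy=5,interpolation=cv2.INTER_CUBIC))
g=get_image("side");cv2.imwrite("pics/d3.png",cv2.resize(g["frame"][150:260,270:400],None,fx=5,fy=5,interpolation=cv2.INTER_CUBIC))
```

```text
held 24.4 c -0.0014 z 0.1745 Fbar -25.4 Flat -6.0 Fz 6.7 gap 0.0387 ff 30.6
   jaw [0.1758 0.1785 0.1816] cube [0.066  0.1186 0.1712]
```

View pics/s3.png

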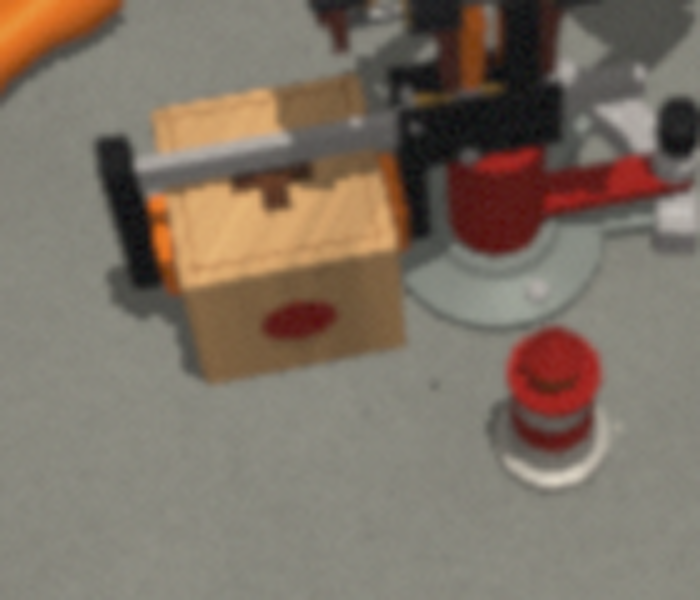

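Both pads appear to touch the cube, at (165,245) and (395,205). I'll check that it's truly tight with a small force increase (about 2–4 N on the trigger).

Run:
```python
from bench import *
from h import *
for c in(.003,.002):
    move_l(tp(c),.02); hold(.3); pr(c)
jaw()
```

```text
0.003 25.05 c -0.0015 z 0.1745 Fbar -20.8 Flat -5.1 Fz 6.4 gap 0.0382 ff 30.4
0.002 25.6 c -0.0015 z 0.1745 Fbar -17.1 Flat -3.9 Fz 5.7 gap 0.0383 ff 30.2
   jaw [0.1755 0.1784 0.1818] cube [0.0659 0.119  0.1713]
```

View pics/d3.png

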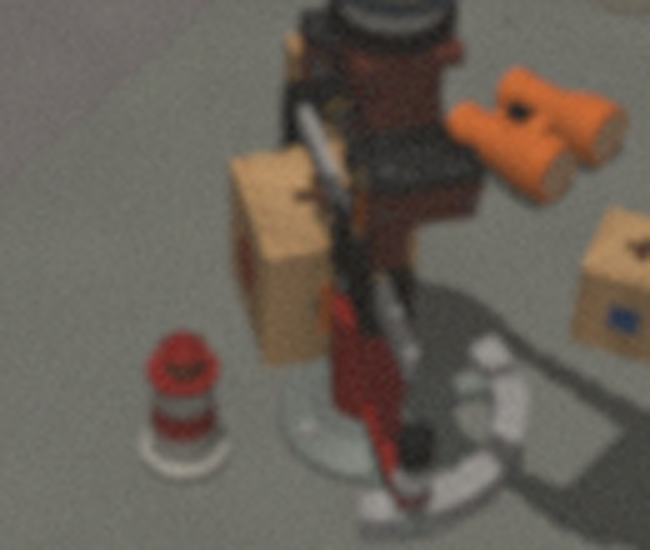

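The trigger held at about 0.2 (gap 38.3 mm, the predicted stall) and didn't move under the extra force, so the cube is tight. The trigger force of about 21 N works out to roughly 25–30 N at the jaw. In the side view the knob is down in the notch at (415,450) and the lighthouse and binoculars are untouched, so I'm handing in while still squeezing.

Run:
```python
from bench import *
from h import *
hold(.3);pr("final");print(job_done())
```

```text
final 25.95 c -0.0015 z 0.1746 Fbar -16.8 Flat -3.5 Fz 5.2 gap 0.0385 ff 30.2
the job is handed in; nothing more can be done
None
```

I handed the job in at about 26 s: the plunger is home in the cube-side notch, the cube is drawn up tight between both jaws, and the trigger is still held at about 0.2, for an estimated 25–30 N at the jaw (worked out from wrist forces, not measured there).

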